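# Check the cut parts against the full-size drawings

## Robot

A 7-joint arm with a two-finger parallel gripper is mounted at the origin on the work surface. World frame = base frame: x ahead of the robot, y to its left, z up, the work surface at z = 0. Lengths are in m, angles in rad, forces in N, time in s.
With the tool pointing down it reaches from about 0.4 to 0.85 m from the base axis. Payload 4.4 kg.
Tool frame: the origin (TCP) lies between the finger pads; the fingertips stand 19 mm ahead of it and the grasp point (between the pads) is the TCP; z points along the fingers, y is the line along which they close (so a half turn about z gives the same grasp; the last joint's range is limited). The gripper opens to 94 mm and grips with 3 to 60 N. Pads are 16 mm wide; open, the fingers measure 119 mm over their backs; the gripper's body (75 mm by 177 mm) begins 78 mm behind the grasp point.
Start: joints at [1.036, 0.628, 0.038, 1.517, -0.027, 0.996, -0.02], TCP at [0.294, -0.58, 0.224] pointing down, gripper open.
Joint ranges: [-3.06, 3.06], [-0.37, 2.12], [-1.25, 1.32], [0.18, 2.47], [-1.1, 4.24], [0.23, 1.98], [-2.94, 2.94]. Speed limits (rad/s): [2.57, 2.57, 3.14, 3.14, 3.14, 3.14, 3.14].

## Interface

Orientations are given as a unit quaternion [x, y, z, w].
In Python, from rig import r, optics gives the robot as it stands.
- The arm moves only by the shell command python3 -m inch 'ROWS'. ROWS is JSON, a list of rows, each a list of 7 numbers: the shift along the world's x, y, z in units of 0.8 m (1.0 is 0.8 m), then the turn, a rotation vector about the world's x, y, z in units of 90 degrees (1.0 is 90 degrees), then the opening, from -1 (shut) to 1 (fully open). In form: [[x, y, z, rx, ry, rz, hand], ...]. A call has exactly 8 rows; each row is the pose to reach, as a shift and turn from the pose commanded when the call began; what a row does not reach only later rows make up. A row lasts 1/10 s, in which the tool goes at most 50 mm and 8.59 degrees, less where a joint would pass 70% of its speed; a pose out of reach is approached as far as the arm can. A call with a number of a shift or a turn outside -1 to 1 is refused whole. A call with a gripper value outside its range is refused whole. The fingers move at their own pace and stop on an object; the grip force is fixed at half the most. Time passes only in rows, so rows that repeat a pose let the fingers close, or fill a call up. It gives the time, the measured TCP pose, the force, the opening and the grip force at its end, in the units of the state.
- r.get_obs(): the state, without advancing time (a new reading comes with each control period).
- optics.snapshot(name): name is "scene" or "top" or "wrist"; returns a dict with "img" (420x560x3 uint8, red, green, blue), "fx", "fy", "cx", "cy" (pixels), "xyz" and "orientation" of the camera in the world; the wrist camera has in their place "T_tool_cam" (4x4, takes a point from camera to tool coordinates, whose origin is the TCP and whose axes are the flange's). Camera axes: x right, y down, z forward; pixel columns grow to the right and rows downward; lengths in m; the calibration is good to about 2 mm. A picture is of the moment at which its call begins: read the wrist's pose just before it. There is no depth.
- r.job_done(): hands the job in; it is judged then, once.
The state is a dict: "t": time; "q": joint angles; "joint_velocities": joint speeds; "effort": joint torques, N m; "tcp_pos": TCP position; "orientation": TCP orientation; "force": force on the tool from outside, world axes, zero at the start; "moment": the same for the moment, N m; "width": finger opening in m; "gripper_force": force on a finger pad.
Only numpy, scipy, OpenCV 4.12 (cv2) and the standard library are available. Lean on these libraries where they do the work, as an engineer would, in place of code of your own. Each camera call takes 0.05 s, during which the arm holds its last target. There are 200 camera calls.

## Task

The four cut grey PVC parts of the model are to be checked against the full-size drawings taped to the bench. Set each part down on its own drawing so that it covers its outline, the same way up as it is now: the two short pipes standing on end on the circle of their own size, the hexagon plate and the pointed plate lying flat and turned as drawn, the point on the drawn point. Leave the tape measure where it lies.

Things in the scene. Friction and masses are not known exactly. Their poses are not given: they have to be found in the camera images.
- wide_pipe: The wider of two short pieces of grey PVC pipe, standing on end, open at both ends: 50 mm outside diameter, 4 mm wall, 50 mm tall, about 45 g. Origin: centre of its lower end; z up along its axis. Round: its yaw does not matter.
- narrow_pipe: The narrower piece of grey PVC pipe, standing on end, open at both ends: 32 mm outside diameter, 3 mm wall, 45 mm tall, about 22 g. Origin: centre of its lower end; z up along its axis. Round: its yaw does not matter.
- hex_plate: Grey PVC regular hexagon, 56 mm across flats (65 mm across corners), 10 mm thick, lying flat, about 45 g; a dark central hole and six small bolt holes are only marked on its top. Origin: centre of its underside; z up; x points square to one of its flat sides (so do the directions 60 degrees apart).
- nose_plate: Grey PVC plate 105 x 40 x 10 mm lying flat, about 55 g: an 85 x 40 mm rectangle (x -52.5 to +32.5 mm) ending in a 90 degree point (tip at x +52.5 mm); dark slot marked near the square end, dark dot near the point. Origin: middle of its length and width, on the underside; x along its length to the point, z up. Centre of mass 5 mm behind the origin.
- nose_tip (a point): The tip of the nose plate's point, at its underside, 52.5 mm from the plate's origin along the plate's +x; its axes are those of the plate.
- wide_pipe_drawing: White paper 130 x 100 mm, 1 mm thick, taped flat to the bench (fixed), with a full-size black outline, filled pale grey: the end view of the wide pipe: a circle of 50 mm with a second one of 42 mm inside it and thin crossed centre lines. Origin: centre of sheet and figure, on the bench, 1 mm below the paper's face; x along the 130 mm side, z up.
- narrow_pipe_drawing: White paper 130 x 100 mm, 1 mm thick, taped flat to the bench (fixed), with a full-size black outline, filled pale grey: the end view of the narrow pipe: a circle of 32 mm with a second one of 26 mm inside it and thin crossed centre lines. Origin: centre of sheet and figure, on the bench, 1 mm below the paper's face; x along the 130 mm side, z up.
- hex_plate_drawing: White paper 130 x 100 mm, 1 mm thick, taped flat to the bench (fixed), with a full-size black outline, filled pale grey: the hexagon plate: 56 mm across flats with a small circle in the middle and thin crossed centre lines; x is square to one of the drawn flats. Origin: centre of sheet and figure, on the bench, 1 mm below the paper's face; x along the 130 mm side, z up.
- nose_plate_drawing: White paper 130 x 100 mm, 1 mm thick, taped flat to the bench (fixed), with a full-size black outline, filled pale grey: the nose plate: 105 x 40 mm with its slot; x runs along the figure towards the drawn point, whose tip is at x = +52.5 mm. Origin: centre of sheet and figure, on the bench, 1 mm below the paper's face; x along the 130 mm side, z up.
- tape_measure: A yellow tape measure lying on its side among the drawings, about 60 x 85 x 38 mm, 0.3 kg, loose. Origin: under the centre of its 60 x 72 mm body (its black mouth reaches out to y +53 mm); z up. To be left alone.
Mind the look-alikes: they are no part of the job. Leave any orange or red look-alike of the nose_plate alone.

How it is judged:
At the end, for the whole second after the job is handed in: All four parts rest on the paper, right way up (7 degrees), centred within 10 mm on their own outlines; the hexagon within 11 degrees of the drawn sides (any of its six turns), the pointed plate within 11 degrees with its point towards the drawn point; all at rest (horizontal distance between wide_pipe and wide_pipe_drawing below 0.01 m and angle between each of wide_pipe, narrow_pipe, hex_plate, nose_plate's own z axis and vertical below 0.12 rad and height (world z) of each of wide_pipe, narrow_pipe, hex_plate, nose_plate below 0.006 m and linear speed of each of wide_pipe, narrow_pipe, hex_plate, nose_plate below 0.02 m/s and angular speed of each of wide_pipe, narrow_pipe, hex_plate, nose_plate below 0.2 rad/s and horizontal distance between narrow_pipe and narrow_pipe_drawing below 0.01 m and horizontal distance between hex_plate and hex_plate_drawing below 0.01 m and horizontal distance between nose_plate and nose_plate_drawing below 0.01 m and (angle between the x axis of hex_plate and the x axis of hex_plate_drawing, either way round below 0.2 rad or angle between the x axis of hex_plate and the x axis of hex_plate_drawing, either way round between 0.847198 and 1.2472 rad) and angle between the x axis of nose_plate and the x axis of nose_plate_drawing, either way round below 0.2 rad and x of nose_tip in the frame of nose_plate_drawing above 0.03 m); the robot touches nothing.
It fails at once if the tape measure is pushed more than 30 mm from its place (distance of tape_measure from where it was at the start of the episode above 0.03 m).
It also fails if it takes over 112 s, if anything falls off the work surface, if the arm or the gripper's body presses on something with over 40 N, if the wrist force passes 120 N, or if a joint passes its speed limit or range.

## Working session

There is one attempt and no reset: what is moved stays moved. The work goes in short steps, Python scripts to look and compute and a shell command to move; the robot and the scene stay as the last step left them, time stands still between calls to the robot, and variables do not carry over. Pictures are saved under pics/ and viewed, at most 14 in all, crops included, and the job is handed in when it is done.

```bash
ls; mkdir -p pics; cat > look.py <<'E'
from rig import r, optics
import numpy as np, cv2, json, sys
from scipy.spatial.transform import Rotation as R
def snap(name,fn=None):
    o=r.get_obs(); s=optics.snapshot(name)
    if name=="wrist":
        T=np.eye(4);T[:3,:3]=R.from_quat(o["orientation"]).as_matrix();T[:3,3]=o["tcp_pos"]
        T=T@np.array(s["T_tool_cam"])
    else:
        T=np.eye(4);T[:3,:3]=R.from_quat(s["orientation"]).as_matrix();T[:3,3]=s["xyz"]
    K=[s["fx"],s["fy"],s["cx"],s["cy"]]
    if fn:
        cv2.imwrite(f"pics/{fn}.png",s["img"][:,:,::-1]); json.dump([K,T.tolist()],open(f"pics/{fn}.json","w"))
    return s["img"],K,T
def px(fn,pts,z):
    K,T=json.load(open(f"pics/{fn}.json"));T=np.array(T);out=[]
    for u,v in pts:
        d=T[:3,:3]@[(u-K[2])/K[0],(v-K[3])/K[1],1]; out.append(T[:3,3]+d*(z-T[2,3])/d[2])
    return np.array(out)[:,:2]
E
python3 - <<'E'
from look import *
for n in("top","scene"):
    i,K,T=snap(n,n+"0"); print(n,K,T.round(3).tolist())
o=r.get_obs(); print({k:np.round(v,3).tolist() for k,v in o.items()})
t=cv2.imread("pics/top0.png"); cv2.imwrite("pics/top0b.png",cv2.resize(t,(800,600),interpolation=cv2.INTER_CUBIC))
E
```

```text
pics
top [397.0817454422121, 397.0817454422121, 283.95598160105055, 210.43789650876937] [[-0.12, -0.973, 0.199, 0.259], [-0.993, 0.117, -0.025, 0.012], [0.001, -0.2, -0.98, 1.028], [0.0, 0.0, 0.0, 1.0]]
scene [465.70650505330576, 465.70650505330576, 278.9069882677964, 206.759118754584] [[0.784, 0.433, -0.444, 0.902], [0.62, -0.562, 0.547, -0.585], [-0.012, -0.705, -0.709, 0.785], [0.0, 0.0, 0.0, 1.0]]
{'t': 0.1, 'q': [1.036, 0.629, 0.038, 1.518, -0.027, 0.996, -0.02], 'joint_velocities': [0.001, -0.002, 0.001, -0.002, 0.0, 0.0, -0.0], 'effort': [0.003, -55.079, 1.147, -18.712, -0.052, 0.019, 0.0], 'tcp_pos': [0.293, -0.579, 0.224], 'orientation': [0.973, 0.232, -0.0, -0.001], 'force': [-0.184, -0.657, -0.639], 'moment': [-0.017, 0.018, 0.037], 'gripper_force': 0.0, 'width': 0.094}
```

View pics/top0b.png

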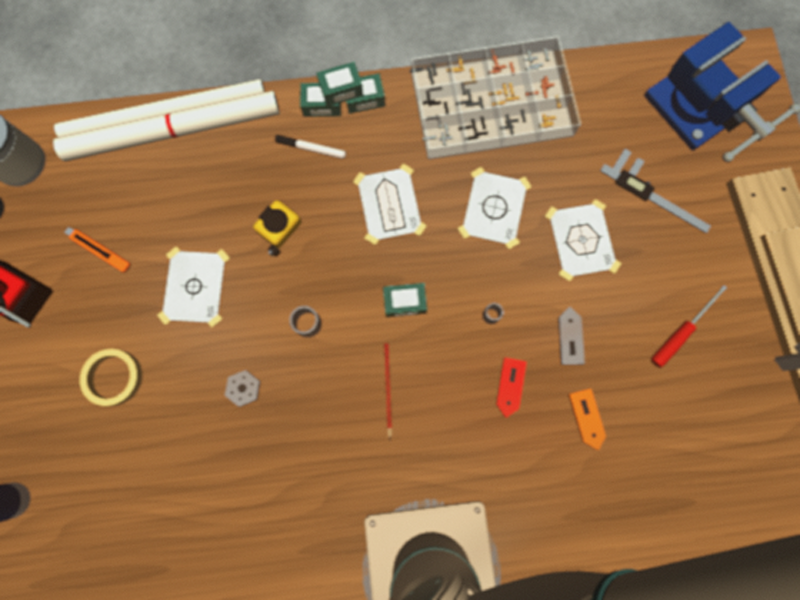

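View pics/scene0.png

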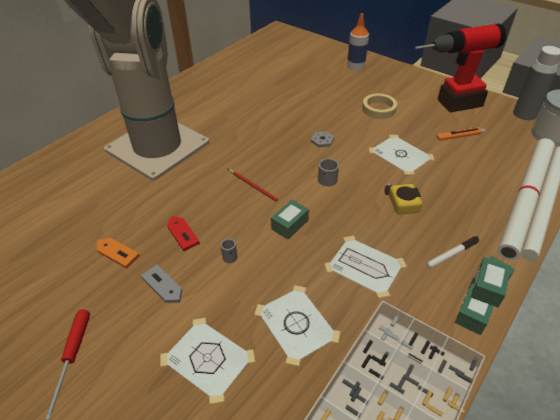

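Candidates (800×600 top view):
- Pointed plates: grey (571,337), which is the one wanted; red (512,387) and orange (588,418) are look-alikes.
- Pipes: wide (305,321) and narrow (493,313).
- Hexagon: (242,388).
- Rings that are not parts: the yellow tape roll (109,377).
- Drawings: narrow circle (194,287), nose (391,205), wide circle (494,207), hexagon (583,240).
- Tape measure: (276,222).

Next I check these in close crops.

```bash
python3 - <<'E'
from look import *
t=cv2.imread("pics/top0.png")
def crop(n,x,y,w,h,s):
    c=cv2.resize(t[y:y+h,x:x+w],None,fx=s,fy=s,interpolation=cv2.INTER_CUBIC)
    cv2.imwrite(f"pics/{n}.png",c)
crop("cl",105,115,200,175,4-.6+.0)if 0 else crop("cl",105,135,170,150,4)
crop("cr",240,110,200,150,4)
E
```

```text
(no output)
```

View pics/cl.png

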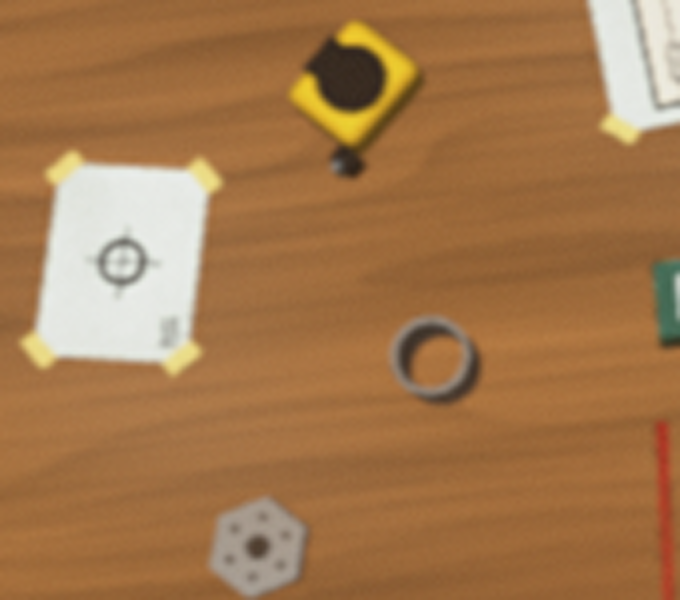

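View pics/cr.png

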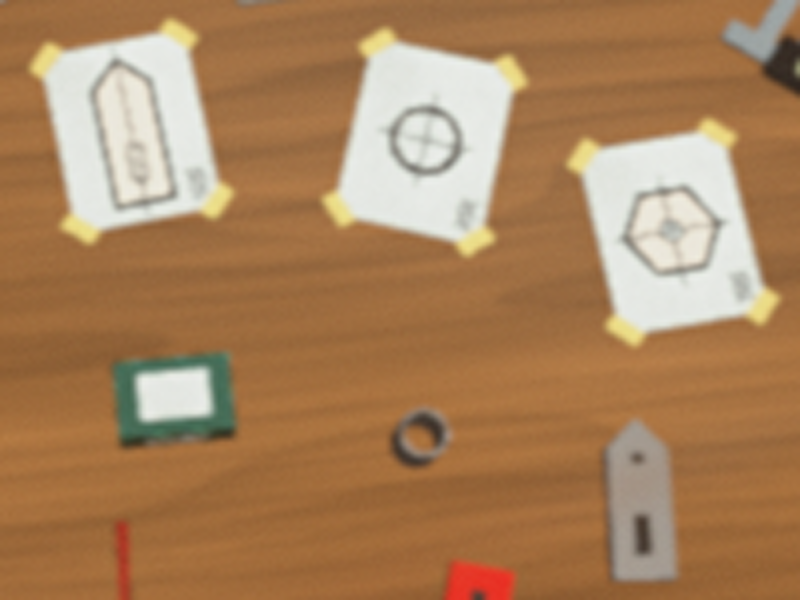

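The crops confirm the choice: grey nose plate with its tip at cr(636,420), hexagon at cl(258,547), wide pipe rim at cl(432,357) and narrow pipe rim at cr(423,433). All four drawings are clear, and the tape measure is at cl(350,80).

```bash
python3 - <<'E'
from look import *
def P(c,pts,z):
    off=(105,135) if c=="l" else (240,110)
    return px("top0",[((u+.5)/4-.5+off[0],(v+.5)/4-.5+off[1]) for u,v in pts],z)
mm=lambda a:(a*1000).round(1).tolist()
print("narrow dr",mm(P("l",[(122,262)],.001)), "wide dr",mm(P("r",[(426,140)],.001)))
print("wide",mm(P("l",[(432,357)],.05)),"narrow",mm(P("r",[(423,433)],.045)))
def ang(p): return np.degrees(np.arctan2(p[1],p[0]))
for n,c,pts,z in (("hex","l",[(259,497),(305,520),(300,572),(251,597),(210,565),(217,518)],.01),("hexdr","r",[(625,238),(648,192),(688,187),(719,223),(703,264),(661,273)],.001)):
    p=P(c,pts,z); m=p.mean(0); a=np.array([ang(q-m) for q in p]); print(n,mm(m),"corner ang mod60",(a%60).round(1), mm(np.linalg.norm(p-m,axis=1)))
print("hexc",mm(P("l",[(258,547)],.01)),"hexdrc",mm(P("r",[(673,230)],.001)))
sh=P("r",[(583,155),(715,130),(763,305),(628,332)],.001);print("hex sheet long-axis ang",ang(sh[0]-sh[3]),ang(sh[1]-sh[2]))
for n,pts,z in (("nose",[(636,420),(613,579),(677,578)],.01),("nosedr",[(117,60),(118,209),(175,193)],.001)):
    p=P("r",pts,z); b=p[1:].mean(0); print(n,"ctr",mm((p[0]+b)/2),"ang",ang(p[0]-b),"len",mm(np.linalg.norm(p[0]-b)),"w",mm(np.linalg.norm(p[1]-p[2])))
print("tape",mm(P("l",[(353,80)],.038)),mm(P("l",[(346,162)],.01)))
o=r.get_obs();M=R.from_quat(o["orientation"]).as_matrix();print(M.round(3))
print(optics.snapshot("wrist")["T_tool_cam"])
E
```

```text
narrow dr [[541.8, 374.1]] wide dr [[628.7, -205.1]]
wide [[444.2, 167.7]] narrow [[420.4, -164.5]]
hex [344.8, 294.4] corner ang mod60 [54.  50.8 51.8 49.8 46.8 50.7] [30.1, 33.4, 32.9, 32.7, 31.7, 31.3]
hexdr [545.7, -361.8] corner ang mod60 [33.4 24.3 32.3 31.4 29.6 33.9] [34.0, 30.9, 32.1, 31.0, 30.2, 32.4]
hexc [[343.3, 293.8]] hexdrc [[545.3, -361.0]]
hex sheet long-axis ang 3.869248140181599 3.9539097795002993
nose ctr [366.8, -303.9] ang -7.010948641411966 len 103.3 w 41.0
nosedr ctr [660.1, -6.3] ang 4.624765252784748 len 104.1 w 40.2
tape [[636.0, 205.5]] [[589.9, 219.8]]
[[ 0.892  0.452 -0.001]
 [ 0.452 -0.892  0.001]
 [-0.    -0.002 -1.   ]]
[[ 6.41458899e-05 -9.69791523e-01 -2.43935233e-01  7.11557244e-02]
 [ 9.99999642e-01 -1.43744310e-04  8.34434114e-04  1.22910316e-03]
 [-8.44291432e-04 -2.43935199e-01  9.69791166e-01 -1.60672614e-01]
 [ 0.00000000e+00  0.00000000e+00  0.00000000e+00  1.00000000e+00]]
```

```bash
python3 -m inch '[[0.086,0.345,-0.15,0,0,-0.377,0.7],[0.086,0.345,-0.15,0,0,-0.377,0.7],[0.086,0.345,-0.15,0,0,-0.377,0.7],[0.086,0.345,-0.15,0,0,-0.377,0.7],[0.086,0.345,-0.15,0,0,-0.377,0.7],[0.086,0.345,-0.15,0,0,-0.377,0.7],[0.086,0.345,-0.15,0,0,-0.377,0.7],[0.086,0.345,-0.15,0,0,-0.377,0.7]]'; python3 - <<'E'
from look import *
snap("wrist","w1")
E
```

```text
t: 0.95
tcp_pos: [0.3628, -0.302, 0.1039]
orientation: [0.998, -0.06, -0.001, -0.001]
force: [-0.6, 0.1, -0.3]
width: 0.0797
gripper_force: 0.0
```

View pics/w1.png

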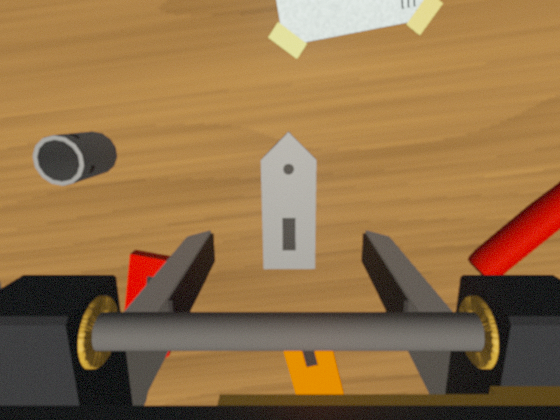

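The wrist view shows the grey plate straight ahead: tip (289,133), square end (263,268)–(315,268). The fingers clear the red plate.

```bash
python3 - <<'E'
from look import *
p=px("w1",[(289,133),(263,269),(315.5,268.5)],.01);b=p[1:].mean(0);d=p[0]-b
print(p,(p[0]+b)/2,np.degrees(np.arctan2(d[1],d[0])),np.linalg.norm(d))
print("narrow",px("w1",[(59,160)],.045))
E
```

```text
[[ 0.41981668 -0.31044041]
 [ 0.31838142 -0.27785251]
 [ 0.31391791 -0.31866171]] [ 0.36798317 -0.30434876] -6.70284863896031 0.10438046962781172
narrow [[ 0.42246436 -0.16619745]]
```

```bash
python3 -m inch '[[0,-0.002,-0.06,0,0,0,0.7],[0,-0.002,-0.09,0,0,0,0.7],[0,-0.002,-0.103,0,0,0,0.7],[0,-0.002,-0.103,0,0,0,0.7],[0,-0.002,-0.103,0,0,0,-1],[0,-0.002,-0.103,0,0,0,-1],[0,-0.002,-0.103,0,0,0,-1],[0,-0.002,-0.103,0,0,0,-1]]'; python3 -m inch '[[0,0,0,0,0,0,-1],[0,0,0,0,0,0,-1],[0,0,0,0,0,0,-1],[0,0,0.06,0,0,0,-1],[0,0,0.1,0,0,0,-1],[0,0,0.1,0,0,0,-1],[0,0,0.1,0,0,0,-1],[0,0,0.1,0,0,0,-1]]'
```

```text
t: 1.8
tcp_pos: [0.363, -0.3058, 0.0229]
orientation: [0.998, -0.062, 0.001, 0.0]
force: [-0.5, 0.3, 0.6]
width: 0.0513
gripper_force: 0.0
t: 2.6
tcp_pos: [0.3619, -0.3049, 0.1012]
orientation: [0.998, -0.062, -0.001, -0.001]
force: [-0.4, 0.6, -0.7]
width: 0.0396
gripper_force: 30.0
```

```bash
python3 -m inch '[[0.366,0.374,0,0,0,0.13,-1],[0.366,0.374,0,0,0,0.13,-1],[0.366,0.374,0,0,0,0.13,-1],[0.366,0.374,0,0,0,0.13,-1],[0.366,0.374,0,0,0,0.13,-1],[0.366,0.374,0,0,0,0.13,-1],[0.366,0.374,0,0,0,0.13,-1],[0.366,0.374,0,0,0,0.13,-1]]'
```

```text
t: 3.4
tcp_pos: [0.6423, -0.0178, 0.1]
orientation: [0.999, 0.04, -0.002, -0.0]
force: [1.3, -1.2, -1.0]
width: 0.0394
gripper_force: 30.0
```

```bash
python3 - <<'E'
from look import *
o=r.get_obs();print(o["tcp_pos"],o["width"]);snap("wrist","w2")
E
```

```text
[ 0.64230159 -0.01778782  0.10004054] 0.03942176654657119
```

View pics/w2.png

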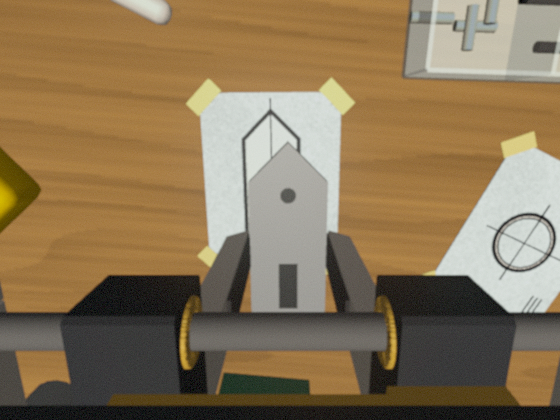

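The wrist view shows the held plate over its sheet. The drawn tip is at (270,111), the drawn shoulders at (245,140) and (299,138), and the wide circle at (524,242).

```bash
python3 - <<'E'
from look import *
p=px("w2",[(270.5,111.5),(245,140),(299,139),(203,93),(340,93)],.001);print(p.round(4))
for a,b in((1,2),(3,4)):
    d=p[a]-p[b]; print(np.degrees(np.arctan2(d[1],d[0]))-90)
for y in (3.5,4.6,5.5):
    y=np.radians(y);print(p[0]-.0525*np.array([np.cos(y),np.sin(y)]))
print("wide dr",px("w2",[(524,242)],.001))
q=px("w2",[(289,143),(249,184),(327,184)],.09);print(q,q[0]-r.get_obs()["tcp_pos"][:2])
E
```

```text
[[ 0.7132 -0.0008]
 [ 0.6917  0.0163]
 [ 0.6956 -0.0227]
 [ 0.7219  0.0475]
 [ 0.7298 -0.0487]]
5.689383872366648
4.6453705980669895
[ 0.66079132 -0.00398375]
[ 0.6608625  -0.00498914]
[ 0.66093509 -0.0058106 ]
wide dr [[ 0.63052431 -0.20528753]]
[[ 0.69968814 -0.01477066]
 [ 0.67816097  0.00323196]
 [ 0.68126767 -0.03506657]] [ 0.05051655 -0.00735975]
```

```bash
python3 -m inch '[[0,0,-0.02,0,0,0,-1],[0,0,-0.04,0,0,0,-1],[0,0,-0.05,0,0,0,-1],[0,0,-0.05,0,0,0,-1],[0,0,-0.05,0,0,0,-1],[0,0,-0.05,0,0,0,-1],[0,0,-0.05,0,0,0,-1],[0,0,-0.05,0,0,0,-1]]'
```

```text
t: 4.25
tcp_pos: [0.6427, -0.0197, 0.0627]
orientation: [0.999, 0.04, 0.001, -0.0]
force: [0.4, -0.7, -0.8]
width: 0.0393
gripper_force: 30.0
```

```bash
python3 -m inch '[[0.0164,0.018,0,0,0,0,-1],[0.0164,0.018,-0.02,0,0,0,-1],[0.0164,0.018,-0.04,0,0,0,-1],[0.0164,0.018,-0.047,0,0,0,-1],[0.0164,0.018,-0.047,0,0,0,-1],[0.0164,0.018,-0.047,0,0,0,-1],[0.0164,0.018,-0.047,0,0,0,0.3],[0.0164,0.018,-0.047,0,0,0,0.3]]'; python3 -m inch '[[0,0,0,0,0,0,0.5],[0,0,0,0,0,0,0.5],[0,0,0,0,0,0,0.5],[0,0,0.05,0,0,0,0.5],[0,0,0.1,0,0,0,0.7],[0,0,0.12,0,0,0,0.7],[0,0,0.12,0,0,0,0.7],[0,0,0.12,0,0,0,0.7]]'
```

```text
t: 5.05
tcp_pos: [0.6552, -0.0056, 0.0243]
orientation: [0.999, 0.04, -0.0, 0.0]
force: [-0.0, 0.4, -0.4]
width: 0.0521
gripper_force: 0.0
t: 5.85
tcp_pos: [0.6547, -0.0049, 0.1196]
orientation: [0.999, 0.041, -0.001, -0.0]
force: [0.6, 0.3, -0.1]
width: 0.0799
gripper_force: 0.0
```

```bash
python3 -m inch '[[-0.293,-0.2,0,0,0,0,0.7],[-0.293,-0.2,0,0,0,0,0.7],[-0.293,-0.2,0,0,0,0,0.7],[-0.293,-0.2,0,0,0,0,0.7],[-0.293,-0.2,0,0,0,0,0.7],[-0.293,-0.2,0,0,0,0,0.7],[-0.293,-0.2,0,0,0,0,0.7],[-0.293,-0.2,0,0,0,0,0.7]]'; python3 -m inch '[[0,0,-0.05,0,0,0,0.7],[0,0,-0.1,0,0,0,0.7],[0,0,-0.115,0,0,0,0.7],[0,0,-0.115,0,0,0,0.7],[0,0,-0.115,0,0,0,-1],[0,0,-0.115,0,0,0,-1],[0,0,-0.115,0,0,0,-1],[0,0,-0.115,0,0,0,-1]]';python3 -m inch '[[0,0,0,0,0,0,-1],[0,0,0,0,0,0,-1],[0,0,0,0,0,0,-1],[0,0,0,0,0,0,-1],[0,0,0.06,0,0,0,-1],[0,0,0.12,0,0,0,-1],[0,0,0.14,0,0,0,-1],[0,0,0.14,0,0,0,-1]]'
```

```text
t: 6.65
tcp_pos: [0.4201, -0.1651, 0.1194]
orientation: [0.999, 0.04, -0.001, -0.0]
force: [0.4, 0.0, 1.0]
width: 0.08
gripper_force: 0.0
t: 7.45
tcp_pos: [0.4217, -0.1653, 0.0292]
orientation: [0.999, 0.041, 0.001, 0.0]
force: [-0.1, 0.2, 0.2]
width: 0.0519
gripper_force: 0.0
t: 8.25
tcp_pos: [0.4226, -0.1657, 0.1426]
orientation: [0.999, 0.041, 0.002, 0.001]
force: [0.3, -0.3, -1.2]
width: 0.0314
gripper_force: 30.0
```

```bash
python3 -m inch '[[0.0188,0.0625,0,0,0,0.09,-1],[0.0376,0.122,0,0,0,0.18,-1],[0.0564,0.183,0,0,0,0.27,-1],[0.0752,0.244,0,0,0,0.36,-1],[0.094,0.305,0,0,0,0.45,-1],[0.1,0.366,0,0,0,0.54,-1],[0.1,0.42,0,0,0,0.63,-1],[0.1,0.46,0,0,0,0.7,-1]]'; python3 -m inch '[[0.0504,0.05,0,0,0,0.08,-1],[0.0504,0.1,0,0,0,0.16,-1],[0.0504,0.16,0,0,0,0.24,-1],[0.0504,0.214,0,0,0,0.3,-1],[0.0504,0.214,0,0,0,0.3,-1],[0.0504,0.214,0,0,0,0.3,-1],[0.0504,0.214,0,0,0,0.3,-1],[0.0504,0.214,0,0,0,0.3,-1]]'
python3 - <<'E'
from look import *
snap("wrist","w3")
E
```

```text
t: 9.05
tcp_pos: [0.4997, 0.207, 0.1389]
orientation: [0.828, 0.56, -0.001, -0.001]
force: [0.2, -0.7, -0.5]
width: 0.0314
gripper_force: 30.0
t: 9.85
tcp_pos: [0.5417, 0.3718, 0.1399]
orientation: [0.679, 0.734, -0.001, 0.0]
force: [0.4, -0.0, -0.3]
width: 0.0314
gripper_force: 30.0
```

View pics/w3.png

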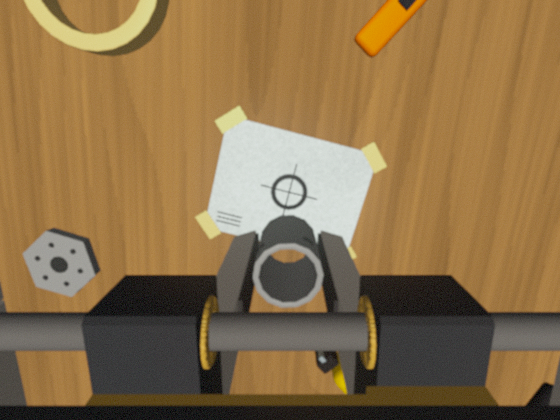

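The drawn circle is at (289,191), the held pipe rim is centred at (288,274), and the hexagon lies at (59,264).

```bash
python3 - <<'E'
from look import *
print(px("w3",[(289,191)],.001),px("w3",[(288,274)],.157),px("w3",[(59,264)],.01),r.get_obs()["tcp_pos"])
p=px("w3",[(23,260),(53,229),(91,236),(99,271),(68,297),(33,289)],.01);d=p-p.mean(0);print(p.mean(0),np.degrees(np.arctan2(d[:,1],d[:,0]))%60,np.linalg.norm(d,axis=1))
E
```

```text
[[0.54353503 0.37490001]] [[0.54284098 0.37207551]] [[0.34452471 0.29455615]] [0.54178269 0.37209615 0.1401788 ]
[0.34636812 0.29456338] [57.66085986 37.60822024 45.69340286 53.08549374 36.55700888 44.19400896] [0.03341535 0.03298446 0.04024444 0.03353852 0.03243625 0.03815233]
```

```bash
python3 -m inch '[[0.001,0.001,-0.06,0,0,0,-1],[0.001,0.001,-0.11,0,0,0,-1],[0.001,0.001,-0.13,0,0,0,-1],[0.001,0.001,-0.1375,0,0,0,-1],[0.001,0.001,-0.1375,0,0,0,-1],[0.001,0.001,-0.1375,0,0,0,-1],[0.001,0.001,-0.1375,0,0,0,-0.1],[0.001,0.001,-0.1375,0,0,0,-0.1]]'; python3 -m inch '[[0,0,0,0,0,0,0.2],[0,0,0,0,0,0,0.2],[0,0,0,0,0,0,0.2],[0,0,0,0,0,0,0.2],[0,0,0.05,0,0,0,0.5],[0,0,0.1,0,0,0,0.8],[0,0,0.1,0,0,0,0.8],[0,0,0.1,0,0,0,0.8]]'
```

```text
t: 10.7
tcp_pos: [0.5428, 0.3752, 0.0315]
orientation: [0.678, 0.735, 0.001, 0.0]
force: [0.1, 0.4, 0.4]
width: 0.0413
gripper_force: 0.0
t: 11.5
tcp_pos: [0.5426, 0.3751, 0.1115]
orientation: [0.678, 0.735, 0.001, 0.0]
force: [-0.1, 0.2, -0.8]
width: 0.0833
gripper_force: 0.0
```

```bash
python3 -m inch '[[-0.248,-0.1,0,0,0,0.178,0.8],[-0.248,-0.1,0,0,0,0.178,0.8],[-0.248,-0.1,0,0,0,0.178,0.8],[-0.248,-0.1,0,0,0,0.178,0.8],[-0.248,-0.1,0,0,0,0.178,0.8],[-0.248,-0.1,0,0,0,0.178,0.8],[-0.248,-0.1,0,0,0,0.178,0.8],[-0.248,-0.1,0,0,0,0.178,0.8]]'
python3 - <<'E'
from look import *
snap("wrist","w4")
E
```

```text
t: 12.3
tcp_pos: [0.3453, 0.2956, 0.1101]
orientation: [0.569, 0.822, 0.001, 0.0]
force: [-0.3, 0.4, 0.5]
width: 0.0845
gripper_force: 0.0
```

View pics/w4.png

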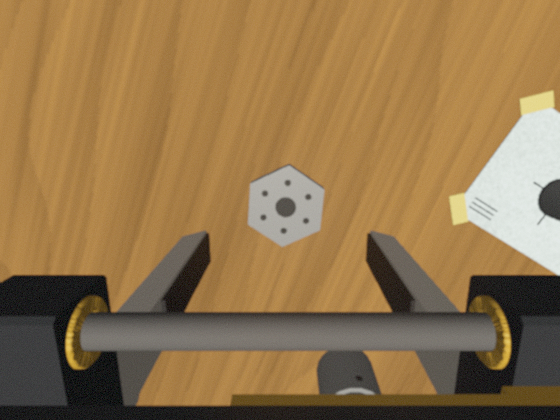

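The hexagon is centred at (286,207) between the fingers, with its flats nearly parallel to them. The wide pipe is visible at (347,385), outside the finger sweep.

```bash
python3 - <<'E'
from look import *
p=px("w4",[(290,164),(325,188),(321,231),(284,247),(248,224),(250,184)],.01);c=p.mean(0);d=p-c;print(c,px("w4",[(286,207)],.01),np.degrees(np.arctan2(d[:,1],d[:,0]))%60,np.linalg.norm(d,axis=1))
o=r.get_obs();M=R.from_quat(o["orientation"]).as_matrix();print(o["tcp_pos"],np.degrees(np.arctan2(M[1,1],M[0,1]))%60)
E
```

```text
[0.34539135 0.29465752] [[0.34515922 0.29453227]] [45.84022555 47.48912178 44.87089141 47.31074665 45.29075307 47.37788914] [0.03315433 0.03276522 0.03324536 0.03274454 0.03272183 0.03269723]
[0.34518708 0.29548273 0.11014361] 20.587280305712778
```

```bash
python3 -m inch '[[0.001,0,-0.06,0,0,-0.047,0.8],[0.001,0,-0.1,0,0,-0.047,0.8],[0.001,0,-0.11,0,0,-0.047,0.8],[0.001,0,-0.11,0,0,-0.047,0.8],[0.001,0,-0.11,0,0,-0.047,0.8],[0.001,0,-0.11,0,0,-0.047,-1],[0.001,0,-0.11,0,0,-0.047,-1],[0.001,0,-0.11,0,0,-0.047,-1]]'; python3 -m inch '[[0,0,0,0,0,0,-1],[0,0,0,0,0,0,-1],[0,0,0,0,0,0,-1],[0,0,0,0,0,0,-1],[0,0,0.05,0,0,0,-1],[0,0,0.1,0,0,0,-1],[0,0,0.14,0,0,0,-1],[0,0,0.14,0,0,0,-1]]'
```

```text
t: 13.15
tcp_pos: [0.3449, 0.295, 0.0228]
orientation: [0.599, 0.801, 0.0, 0.0]
force: [0.3, 0.5, -0.5]
width: 0.0639
gripper_force: 0.0
t: 13.95
tcp_pos: [0.3462, 0.2966, 0.1377]
orientation: [0.599, 0.801, 0.004, 0.001]
force: [0.8, 1.2, -0.9]
width: 0.0556
gripper_force: 30.0
```

```bash
python3 -m inch '[[0.03,-0.05,0,0,0,-0.06,-1],[0.06,-0.1,0,0,0,-0.12,-1],[0.09,-0.15,0,0,0,-0.18,-1],[0.11,-0.205,0,0,0,-0.24,-1],[0.13,-0.26,0,0,0,-0.3,-1],[0.14,-0.32,0,0,0,-0.36,-1],[0.15,-0.375,0,0,0,-0.42,-1],[0.15,-0.43,0,0,0,-0.48,-1]]'; python3 -m inch '[[0.02,-0.055,0,0,0,-0.06,-1],[0.04,-0.11,0,0,0,-0.12,-1],[0.06,-0.165,0,0,0,-0.18,-1],[0.08,-0.22,0,0,0,-0.24,-1],[0.1,-0.275,0,0,0,-0.3,-1],[0.1,-0.33,0,0,0,-0.341,-1],[0.1,-0.37,0,0,0,-0.341,-1],[0.1,-0.39,0,0,0,-0.341,-1]]'
python3 - <<'E'
from look import *
snap("wrist","w5")
E
```

```text
t: 14.75
tcp_pos: [0.4649, -0.0513, 0.1335]
orientation: [0.853, 0.522, -0.0, 0.0]
force: [0.8, 0.1, -0.4]
width: 0.0556
gripper_force: 30.0
t: 15.55
tcp_pos: [0.5426, -0.365, 0.1327]
orientation: [0.961, 0.278, -0.002, 0.0]
force: [-0.3, -0.4, -1.0]
width: 0.0558
gripper_force: 30.0
```

View pics/w5.png

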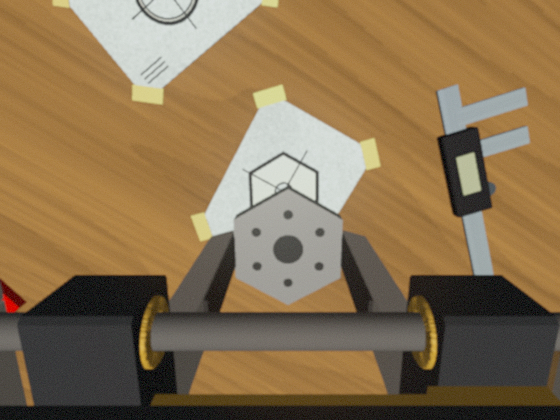

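The drawn hexagon's corners show at (284,153), (250,172) and (318,172), nearly aligned with the held plate, whose centre hole is at (288,249).

```bash
python3 - <<'E'
from look import *
p=px("w5",[(284,153),(250,172),(318,172)],.001);m=p[1:].mean(0);d=p[2]-p[1]
print(2*m-p[0],np.degrees(np.arctan2(d[1],d[0])),np.linalg.norm(d),px("w5",[(288,249)],.1205))
o=r.get_obs();M=R.from_quat(o["orientation"]).as_matrix();print(o["tcp_pos"],np.degrees(np.arctan2(M[1,1],M[0,1])))
E
```

```text
[ 0.54711327 -0.36015362] -57.70408254414645 0.05691384188180569 [[ 0.54485813 -0.3654034 ]]
[ 0.54250764 -0.36649415  0.13290172] -57.76419189428464
```

```bash
python3 -m inch '[[0.002,0.001,-0.03,0,0,0,-1],[0.002,0.001,-0.06,0,0,0,-1],[0.002,0.001,-0.09,0,0,0,-1],[0.002,0.001,-0.12,0,0,0,-1],[0.002,0.001,-0.12,0,0,0,-1],[0.002,0.001,-0.12,0,0,0,-1],[0.002,0.001,-0.12,0,0,0,-1],[0.002,0.001,-0.12,0,0,0,-1]]'
```

```text
t: 16.4
tcp_pos: [0.5471, -0.3606, 0.04]
orientation: [0.96, 0.28, 0.001, 0.001]
force: [0.8, -0.3, -0.4]
width: 0.0555
gripper_force: 30.0
```

Settled on target, so I lower, release and lift.

```bash
python3 -m inch '[[0,0,-0.01,0,0,0,-1],[0,0,-0.0175,0,0,0,-1],[0,0,-0.0175,0,0,0,-1],[0,0,-0.0175,0,0,0,-1],[0,0,-0.0175,0,0,0,0.5],[0,0,-0.0175,0,0,0,0.7],[0,0,-0.0175,0,0,0,0.7],[0,0,-0.0175,0,0,0,0.7]]'; python3 -m inch '[[0,0,0,0,0,0,0.8],[0,0,0,0,0,0,0.8],[0,0,0.06,0,0,0,0.8],[0,0,0.12,0,0,0,0.8],[0,0,0.14,0,0,0,0.8],[0,0,0.14,0,0,0,0.8],[0,0,0.14,0,0,0,0.8],[0,0,0.14,0,0,0,0.8]]'
```

```text
t: 17.2
tcp_pos: [0.5462, -0.3605, 0.0246]
orientation: [0.96, 0.28, 0.0, 0.0]
force: [-0.4, 0.2, 0.2]
width: 0.0796
gripper_force: 0.0
t: 18.0
tcp_pos: [0.545, -0.3597, 0.1347]
orientation: [0.96, 0.28, -0.001, -0.001]
force: [0.1, 1.0, -0.1]
width: 0.0843
gripper_force: 0.0
```

```bash
python3 -m inch '[[-0.012,0.06,0,0,0,0.06,0.9],[-0.024,0.12,0,0,0,0.12,0.9],[-0.036,0.18,0,0,0,0.18,0.9],[-0.048,0.24,0,0,0,0.24,0.9],[-0.06,0.3,0,0,0,0.3,0.9],[-0.072,0.36,0,0,0,0.36,0.9],[-0.084,0.42,0,0,0,0.42,0.9],[-0.096,0.48,0,0,0,0.48,0.9]]'; python3 -m inch '[[-0.012,0.06,0,0,0,0.06,0.9],[-0.024,0.12,0,0,0,0.12,0.9],[-0.032,0.17,0,0,0,0.12,0.9],[-0.032,0.18,0,0,0,0.12,0.9],[-0.032,0.18,0,0,0,0.12,0.9],[-0.032,0.18,0,0,0,0.12,0.9],[-0.032,0.18,0,0,0,0.12,0.9],[-0.032,0.18,0,0,0,0.12,0.9]]'
python3 - <<'E'
from look import *
snap("wrist","w6")
E
```

```text
t: 18.8
tcp_pos: [0.4677, 0.0253, 0.1353]
orientation: [0.788, 0.615, -0.001, -0.001]
force: [0.4, 1.0, 0.2]
width: 0.0893
gripper_force: 0.0
t: 19.6
tcp_pos: [0.444, 0.1658, 0.1363]
orientation: [0.729, 0.684, -0.0, 0.0]
force: [0.5, -0.6, 0.4]
width: 0.0893
gripper_force: 0.0
```

View pics/w6.png

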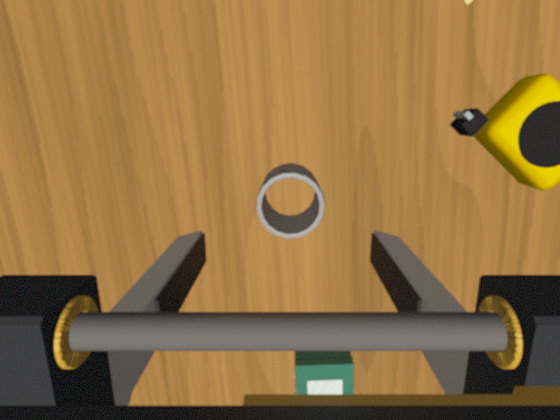

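The wide pipe's rim is centred at (290,205), well between the fingers. The tape measure is off to the right at (460–560,130), outside the finger sweep.

```bash
python3 - <<'E'
from look import *
print(px("w6",[(290.5,205.5)],.05),r.get_obs()["tcp_pos"])
E
python3 -m inch '[[0,0,-0.06,0,0,0,0.9],[0,0,-0.11,0,0,0,0.9],[0,0,-0.135,0,0,0,0.9],[0,0,-0.135,0,0,0,0.9],[0,0,-0.135,0,0,0,0.9],[0,0,-0.135,0,0,0,-1],[0,0,-0.135,0,0,0,-1],[0,0,-0.135,0,0,0,-1]]'
```

```text
[[0.44745021 0.1698202 ]] [0.44400996 0.16612973 0.13638583]
t: 20.45
tcp_pos: [0.4445, 0.1678, 0.0295]
orientation: [0.728, 0.685, 0.001, 0.0]
force: [-0.3, 0.5, 0.2]
width: 0.0691
gripper_force: 0.0
```

```bash
python3 -m inch '[[0,0,0,0,0,0,-1],[0,0,0,0,0,0,-1],[0,0,0,0,0,0,-1],[0,0,0,0,0,0,-1],[0,0,0.05,0,0,0,-1],[0,0,0.1,0,0,0,-1],[0,0,0.14,0,0,0,-1],[0,0,0.14,0,0,0,-1]]';  python3 -m inch '[[0.028,-0.055,0,0,0,-0.06,-1],[0.055,-0.11,0,0,0,-0.12,-1],[0.083,-0.165,0,0,0,-0.18,-1],[0.11,-0.22,0,0,0,-0.24,-1],[0.138,-0.275,0,0,0,-0.3,-1],[0.165,-0.33,0,0,0,-0.36,-1],[0.193,-0.385,0,0,0,-0.42,-1],[0.22,-0.44,0,0,0,-0.44,-1]]'; python3 -m inch '[[0.012,-0.026,0,0,0,0,-1],[0.012,-0.026,0,0,0,0,-1],[0.012,-0.026,0,0,0,0,-1],[0.012,-0.026,0,0,0,0,-1],[0.012,-0.026,0,0,0,0,-1],[0.012,-0.026,0,0,0,0,-1],[0.012,-0.026,0,0,0,0,-1],[0.012,-0.026,0,0,0,0,-1]]'
python3 - <<'E'
from look import *
snap("wrist","w7")
E
```

```text
t: 21.25
tcp_pos: [0.4459, 0.1687, 0.1438]
orientation: [0.728, 0.685, 0.003, 0.001]
force: [0.2, -0.3, -0.4]
width: 0.0491
gripper_force: 29.8
t: 22.05
tcp_pos: [0.6195, -0.1861, 0.1388]
orientation: [0.918, 0.397, -0.001, -0.001]
force: [2.3, 0.1, 0.1]
width: 0.049
gripper_force: 29.8
t: 22.85
tcp_pos: [0.6293, -0.2049, 0.1407]
orientation: [0.917, 0.398, 0.0, 0.0]
force: [-0.2, 0.4, -1.1]
width: 0.0492
gripper_force: 29.8
```

View pics/w7.png

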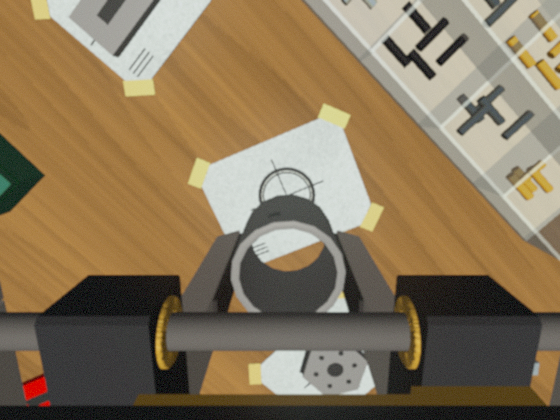

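The drawn circle is centred at about (287,193) and the held rim at (288,272).

```bash
python3 - <<'E'
from look import *
print(px("w7",[(287,194)],.001),px("w7",[(288,271)],.1627),r.get_obs()["tcp_pos"])
E
```

```text
[[ 0.63109727 -0.20435962]] [[ 0.63393836 -0.20220764]] [ 0.62934955 -0.20500627  0.14065243]
```

```bash
python3 -m inch '[[-0.0025,-0.002,-0.06,0,0,0,-1],[-0.0025,-0.002,-0.11,0,0,0,-1],[-0.0025,-0.002,-0.13,0,0,0,-1],[-0.0025,-0.002,-0.1375,0,0,0,-1],[-0.0025,-0.002,-0.1375,0,0,0,-1],[-0.0025,-0.002,-0.1375,0,0,0,-1],[-0.0025,-0.002,-0.1375,0,0,0,0.5],[-0.0025,-0.002,-0.1375,0,0,0,0.5]]'; python3 -m inch '[[0,0,0,0,0,0,0.7],[0,0,0,0,0,0,0.7],[0,0,0,0,0,0,0.7],[0,0,0,0,0,0,0.7],[0,0,0.05,0,0,0,0.7],[0,0,0.1,0,0,0,0.7],[0,0,0.15,0,0,0,0.7],[0,0,0.18,0,0,0,0.7]]'; python3 -m inch '[[-0.06,0.02,0.03,0,0,0,0.7],[-0.12,0.04,0.06,0,0,0,0.7],[-0.18,0.06,0.1,0,0,0,0.7],[-0.24,0.08,0.1,0,0,0,0.7],[-0.26,0.1,0.1,0,0,0,0.7],[-0.26,0.1,0.1,0,0,0,0.7],[-0.26,0.1,0.1,0,0,0,0.7],[-0.26,0.1,0.1,0,0,0,0.7]]'
python3 - <<'E'
from look import *
i,_,_=snap("top","top1"); c=i[110:270,110:440,::-1]; cv2.imwrite("pics/top1c.png",cv2.resize(c,None,fx=2.4,fy=2.4,interpolation=cv2.INTER_CUBIC))
E
```

```text
t: 23.7
tcp_pos: [0.6281, -0.207, 0.0314]
orientation: [0.917, 0.398, 0.001, 0.001]
force: [-0.7, 0.3, 0.5]
width: 0.0617
gripper_force: 0.0
t: 24.5
tcp_pos: [0.6287, -0.2072, 0.1779]
orientation: [0.917, 0.398, 0.002, 0.001]
force: [1.2, 0.1, 0.4]
width: 0.0801
gripper_force: 0.0
t: 25.3
tcp_pos: [0.4207, -0.1274, 0.2547]
orientation: [0.917, 0.398, 0.001, 0.0]
force: [0.3, 0.2, -0.0]
width: 0.0799
gripper_force: 0.0
```

View pics/top1c.png

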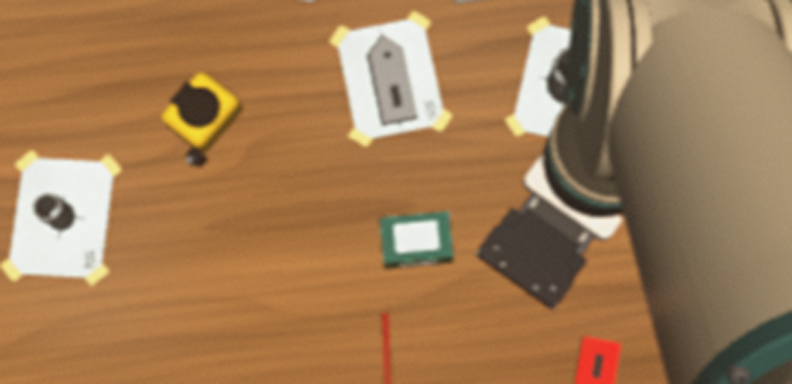

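The nose plate and narrow pipe look placed, and the tape measure has not moved. The arm hides the other two, so I move it back to the start area for a full check.

```bash
python3 -m inch '[[-0.02,-0.06,0,0,0,0,0.7],[-0.04,-0.12,0,0,0,0,0.7],[-0.06,-0.18,0,0,0,0,0.7],[-0.08,-0.24,0,0,0,0,0.7],[-0.1,-0.3,0,0,0,0,0.7],[-0.12,-0.36,0,0,0,0,0.7],[-0.14,-0.42,0,0,0,0,0.7],[-0.15,-0.48,0,0,0,0,0.7]]'; python3 -m inch '[[-0.01,-0.05,0,0,0,0,0.7],[-0.01,-0.1,0,0,0,0,0.7],[-0.01,-0.1,0,0,0,0,0.7],[-0.01,-0.1,0,0,0,0,0.7],[-0.01,-0.1,0,0,0,0,0.7],[-0.01,-0.1,0,0,0,0,0.7],[-0.01,-0.1,0,0,0,0,0.7],[-0.01,-0.1,0,0,0,0,0.7]]'
python3 - <<'E'
from look import *
i,_,_=snap("top","top2"); i=i[:,:,::-1]
def c(x,y): return cv2.resize(i[y-31:y+31,x-41:x+41],(400,300),interpolation=cv2.INTER_CUBIC)
cv2.imwrite("pics/top2c.png",np.vstack([np.hstack([c(136,200),c(273,143)]),np.hstack([c(346,145),c(408,167)])]))
E
```

```text
t: 26.15
tcp_pos: [0.2982, -0.511, 0.2537]
orientation: [0.918, 0.397, -0.0, -0.0]
force: [0.6, -0.5, 0.9]
width: 0.08
gripper_force: 0.0
t: 26.95
tcp_pos: [0.2922, -0.5876, 0.2549]
orientation: [0.917, 0.399, 0.0, 0.0]
force: [-0.1, 0.3, -0.0]
width: 0.0796
gripper_force: 0.0
```

View pics/top2c.png

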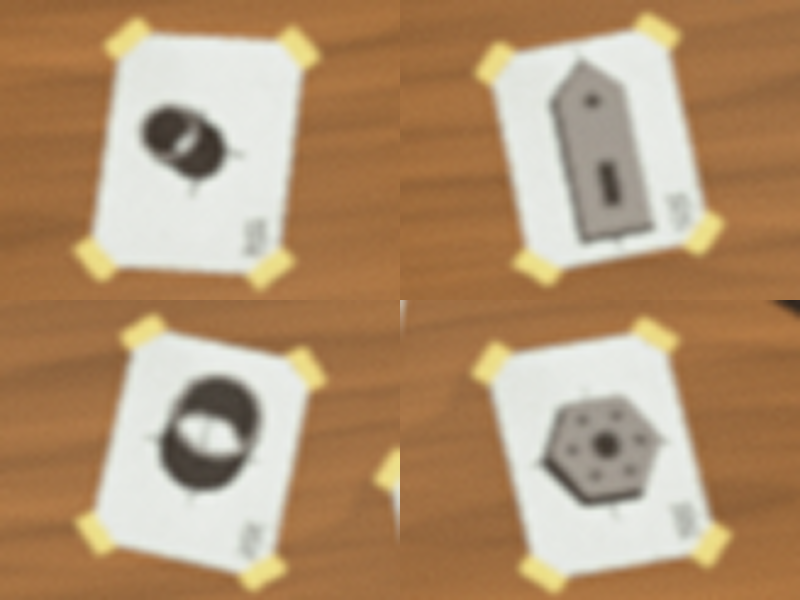

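All four parts sit on their drawings. One numeric check from the rim and top centres, then I hand in.

```bash
python3 - <<'E'
from look import *
s=400/82; s2=300/62
for n,u,v,x,y,z in(("narrow",170,132,136,200,.046),("wide",211,121,346,145,.051),("hex",206,146,408,167,.011),("nosetip",181,59,273,143,.011)):
    print(n,px("top2",[((u+.5)/s-.5+x-41,(v+.5)/s2-.5+y-31)],z))
E
```

```text
narrow [[0.5421945 0.3720524]]
wide [[ 0.62656445 -0.20150212]]
hex [[ 0.54592517 -0.36061271]]
nosetip [[ 0.70996917 -0.00176099]]
```

All are within about 4 mm of their drawings.

```bash
python3 -c "
from rig import r
print(r.job_done())"
```

```text
the job is handed in; nothing more can be done
None
```

I set all four grey parts on their own drawings, each within about 4 mm of its outline by the last overhead picture. The tape measure was not touched. I handed the job in after about 27 s on the robot clock, and no verdict came back.

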